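Wind back the ejector and press the bearing block into the jig corner

ROBOT

A 7-joint arm with a two-finger parallel gripper is mounted at the origin on the work surface. World frame = base frame: x ahead of the robot, y to its left, z up, the work surface at z = 0. Lengths are in m, angles in rad, forces in N, time in s.
With the tool pointing down it reaches from about 0.425 to 0.975 m from the base axis. Payload 16.7 kg.
Tool frame: the origin (TCP) lies between the finger pads; the fingertips stand 14 mm ahead of it and the grasp point (between the pads) lies 5 mm behind it (arm.tips_ahead is the distance from the TCP to the fingertips, in m); z points along the fingers, y is the line along which they close (so a half turn about z gives the same grasp; the last joint's range is limited). The gripper opens to 85 mm and grips with 20 to 120 N. Pads are 22 mm wide; open, the fingers measure 114 mm over their backs; the gripper's body (76 mm by 85 mm) begins 54 mm behind the grasp point. The pads swing forward as they close: fully open they stand 13 mm farther back than shut.
Start: joints at [1.129, 0.426, 0.074, 1.606, -0.034, 1.111, -0.067], TCP at [0.195, -0.646, 0.245] pointing down, gripper open.
Joint ranges: [-2.85, 2.85], [-0.5, 2.14], [-1.23, 1.37], [0.21, 2.46], [-1.02, 4.16], [0.16, 2.05], [-2.73, 2.73]. Speed limits (rad/s): [1.89, 1.89, 2.39, 2.39, 3.01, 3.01, 3.01].

INTERFACE

Orientations are given as a rotation vector (axis times angle).
In Python, from workcell import arm gives the robot as it stands.
- The arm moves only by the tool jog_arm, never from a script. Its argument "rows" is text: rows parted by semicolons, each of 7 numbers parted by spaces: the turn, a rotation vector about the tool's x, y, z in rad, then the shift along the tool's x, y, z in cm, then the opening, from 0 (shut) to 1 (fully open). A call has exactly 8 rows; each row is the pose to reach, as a shift and turn from the pose commanded when the call began, along the tool's axes at that moment; what a row does not reach only later rows make up. A row lasts 1/10 s, in which the tool goes at most 50 mm and 8.59 degrees, less where a joint would pass 70% of its speed; a pose out of reach is approached as far as the arm can. A call with a gripper value outside its range is refused whole. The fingers move at their own pace and stop on an object; "force" is the grip in N (left out, the last holds). Time passes only in rows, so rows that repeat a pose let the fingers close, or fill a call up. It gives the time, the measured TCP pose, the force, the opening and the grip force at its end, in the units of the state.
- arm.observe(): the state, without advancing time (a new reading comes with each control period).
- arm.capture(name): name is "scene" or "top"; returns (picture, depth): 420x560x3 uint8, red, green, blue; 420x560 float32, m along the optical axis (not along the pixel's ray), 0 where there is no reading.
- arm.camera_info(name): a dict with "fx", "fy", "cx", "cy" (pixels), "world_from_camera" (4x4, takes a point from camera to world coordinates). Camera axes: x right, y down, z forward; pixel columns grow to the right and rows downward; lengths in m; the calibration is good to about 2 mm. A picture is of the moment at which its call begins. camera_info takes no time and is no camera call.
- arm.hand_in(): hands the job in; it is judged then, once.
The state is a dict: "time_s": time; "joints": joint angles; "qd": joint speeds; "tau": joint torques, N m; "ee_pos": TCP position; "orientation": TCP orientation; "ft_force": force on the tool from outside, world axes, zero at the start; "wrist_torque": the same for the moment, N m; "grip_width": finger opening in m; "grip_force": force on a finger pad.
Only numpy, scipy, OpenCV 4.12 (cv2) and the standard library are available. Lean on these libraries where they do the work, as an engineer would, in place of code of your own. Each camera call takes 0.05 s, during which the arm holds its last target. There are 200 camera calls.

TASK

Wind the corner jig's key clockwise as far as it will go, in several part turns, so that the sprung ejector cam draws back out of the corner. Then lay the bearing block flat on the jig's plate with its long side along the long fence, press it into the corner so that it bears on both fences at once, and finish while still holding it pressed there, without letting go. Leave everything else on the bench where it lies.

Things in the scene. Friction and masses are not known exactly. Their poses are not given: they have to be found in the camera images.
- corner (a point): The inner corner of the jig, on top of its steel base plate (200 x 190 mm, 8 mm thick, fixed to the bench, so this point is 8 mm above the bench). x points square at the long fence, y points square at the short fence, z up. The faces of both fences pass through this point; the plate reaches 115 mm towards -x and 160 mm towards -y from it. Plate and fences are ground and lightly oiled, so the block slides on them easily (friction about 0.25).
- long_fence: The jig's long fence: a dark steel bar 12 mm thick, 152 mm long, standing 16 mm above the plate. Its working face is the plane x = 0 of the corner frame and runs from y = -140 mm to y = +12 mm. Origin under its middle, on the plate; same axes as the corner.
- short_fence: The jig's short fence: a dark steel bar 12 mm thick, 75 mm long, standing 16 mm above the plate. Its working face is the plane y = 0 of the corner frame and runs from x = -75 mm to x = 0. Origin under its middle, on the plate; same axes as the corner.
- key_grip (a point): Where to grip the key: on the key's upright axis, 60 mm above the bench. The key is a flat upright steel blade 36 mm wide, 6 mm thick, from 38 to 72 mm above the bench, on a round shaft of 18 mm diameter below. This frame turns with the key: x lies along the 36 mm width, y across the 6 mm thickness, z up. The axis stands behind the long fence at x = +36 mm, y = -78 mm of the corner frame.
- key (a joint): Turn of the key in rad, growing clockwise seen from above, with stops at 0 (unwound, blade square to the long fence) and 2.8 (fully wound). A weak return spring, but the key stays where it is let go; turning takes about 0.1 N m. On its shaft below is a snail-shaped aluminium cam (5 mm above the plate, 6 mm thick) that comes out through the long fence into the corner by 8 mm at 0, is flush at about 1.9 and 4 mm behind the fence's face at 2.8.
- block: The bearing block, a loose pillow-block housing of plain aluminium, about 0.5 kg: a foot 60 x 90 mm and 18 mm high, and on it, centred, an upright housing 34 mm thick (along x) and 52 mm wide (along y) with a round top 60 mm above the underside and a round bearing in its two flat faces. Origin at the centre of the underside; x along the 60 mm side of the foot, y along its 90 mm side, z up. The same either way round. Starts upright on the bench.
- block_mid (a point): The centre of the bearing block, 30 mm above its underside; axes as for the block.
- nut: Bystander: loose steel collar, 52 mm across, 22 mm high. Origin at the centre of the underside.
- stub: Bystander: loose lying dark round bar, 28 mm diameter, 90 mm long.
- angle: Bystander: loose offcut of dark angle steel, 60 mm long, 45 mm high.
- flange: Bystander: loose steel flange, 76 mm across, 28 mm high.
- hammer: Bystander: loose hammer lying on the bench.
- box_section: Bystander: loose length of red box section, 50 x 220 mm, 33 mm high.
- tin: Bystander: loose closed tin, 68 mm across, 85 mm high.
Things that resemble listed ones, but are neither listed nor needed, are in the scene too. Leave any brown, orange or purple look-alike of the block alone.

How it is judged:
On the way:
1. the key is wound up to its stop (value of joint key above 2.55 rad), for 0.2 s.
At the end, for the whole second after the job is handed in: The key stays wound (above 2.5 rad); the bearing block lies flat on the plate (within 3 mm and 0.06 rad), its long side along the long fence (within 0.05 rad), within 3.5 mm of the corner both ways, still, pressed on each fence with more than 1 N, and the fingers are still on it with more than 2 N (value of joint key above 2.5 rad and contact force between block and long_fence above 1 N and contact force between block and short_fence above 1 N and contact force between the fingers and block above 2 N and x of block_mid in the frame of corner between -0.0335 and -0.027 m and y of block_mid in the frame of corner between -0.0485 and -0.042 m and z of block_mid in the frame of corner between 0.027 and 0.033 m and angle between block's own z axis and vertical below 0.06 rad and angle between the x axis of block and the x axis of corner, either way round below 0.05 rad and linear speed of block below 0.01 m/s); the arm keeps its last pose, push and grip.
It fails at once if a bystander is moved by more than 30 mm (distance of any of nut, stub, angle, flange, hammer, box_section, tin from where it was at the start of the episode above 0.03 m).
It also fails if it takes over 72 s, if anything falls off the work surface, if the arm or the gripper's body presses on something with over 40 N, if the wrist force passes 120 N, or if a joint passes its speed limit or range.

## Working session

There is one attempt and no reset: what is moved stays moved. The work goes in short steps, Python scripts to look and compute and a tool call to move; the robot and the scene stay as the last step left them, time stands still between calls to the robot, and variables do not carry over. Pictures are saved under pics/ and viewed, at most 10 in all, crops included, and the job is handed in when it is done.

Besides the shell and the picture viewer there is one more tool, called after ">>>" as name(argument=value, ...) on one line, values as JSON. jog_arm: Moves the arm, as the interface text tells. Its arguments: {"type":"object","properties":{"rows":{"type":"string"},"force":{"type":"number"}},"required":["rows"]}

```bash
ls; mkdir -p pics; cat > h.py <<'E'
from workcell import arm
import numpy as np, cv2
def cap(n,f=None):
    c,d=arm.capture(n)
    if f: cv2.imwrite('pics/'+f,c[:,:,::-1])
    i=arm.camera_info(n); T=np.array(i["world_from_camera"])
    v,u=np.mgrid[:c.shape[0],:c.shape[1]]
    P=np.stack([(u-i["cx"])/i["fx"]*d,(v-i["cy"])/i["fy"]*d,d],-1)@T[:3,:3].T+T[:3,3]
    P[d==0]=np.nan
    return c,d,P
E
python3 - <<'E'
from h import *
for n in("top","scene"):
    c,d,P=cap(n,n+'0.png'); np.savez(n+'0.npz',c=c,d=d,P=P)
    print(np.round(arm.camera_info(n)["world_from_camera"],3).tolist(), arm.camera_info(n)["fx"])
s=arm.observe(); print({k:np.round(v,3).tolist() for k,v in s.items()})
E
```

```text
pics
[[0.003, -0.998, 0.057, 0.444], [-1.0, -0.003, -0.001, -0.044], [0.001, -0.057, -0.998, 1.222], [0.0, 0.0, 0.0, 1.0]] 419.6915981288419
[[-0.366, 0.686, -0.629, 1.259], [0.931, 0.266, -0.252, 0.239], [-0.006, -0.677, -0.736, 0.927], [0.0, 0.0, 0.0, 1.0]] 427.03310877160555
{'time_s': 0.1, 'joints': [1.129, 0.427, 0.074, 1.607, -0.034, 1.111, -0.067], 'qd': [-0.001, -0.001, 0.0, -0.0, 0.001, -0.0, 0.0], 'tau': [0.01, -95.153, 3.772, -46.441, 0.02, 0.006, 0.0], 'ee_pos': [0.195, -0.646, 0.245], 'orientation': [-3.107, -0.458, 0.0], 'ft_force': [0.083, -1.13, -0.288], 'wrist_torque': [-0.005, -0.022, 0.031], 'grip_force': 0.0, 'grip_width': 0.085}
```

View pics/top0.png

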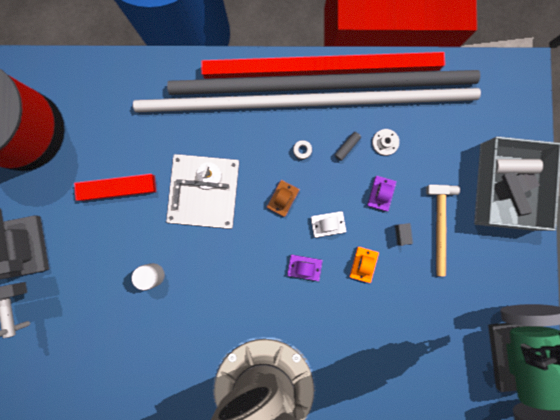

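View pics/scene0.png

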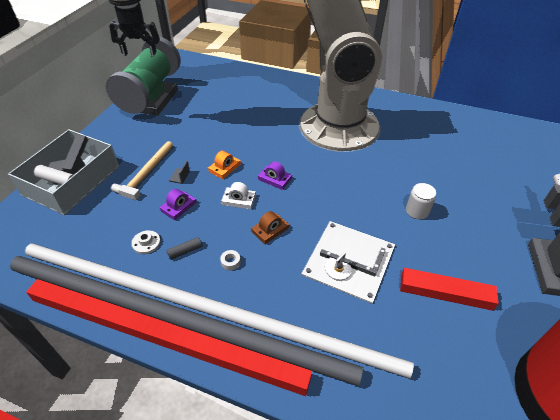

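```bash
cat > m.py <<'E'
from h import *
import sys
for n in("top","scene"):
    z=np.load(n+'0.npz'); c,P=z['c'],z['P']
    X,Y,Z=P[...,0],P[...,1],P[...,2]
    hsv=cv2.cvtColor(c,cv2.COLOR_RGB2HSV); grey=hsv[...,1]<70
    # jig plate
    if n=="top": roi=np.s_[150:235,160:245]; rb=np.s_[205:245,305:352]
    else: roi=np.s_[218:305,298:400]; rb=np.s_[175:215,215:262]
    for name,r in(("jig",roi),("block",rb)):
        m=grey[r]&np.isfinite(Z[r])
        zz=Z[r][m]; print(n,name,m.sum(),'z pct',np.round(np.percentile(zz,[2,25,50,75,98]),4))
        pts=P[r]
        if name=="jig":
            pl=m&(abs(pts[...,2]-.008)<.006)
            k=m&(pts[...,2]>.055)&(pts[...,2]<.085)
            print(' key pts',k.sum(),np.round(pts[k].mean(0),4),cv2.minAreaRect(pts[k][:,:2].astype(np.float32)) if k.sum()>3 else '')
            allm=(m&(pts[...,2]<.03)).astype(np.uint8)
            f=grey[r]&(c[r].max(-1)<100)&(pts[...,2]>.015)&(pts[...,2]<.035)
            print(' fence pts',f.sum(), np.round(pts[f].mean(0),4))
            print(' plate rect',cv2.minAreaRect(pts[allm>0][:,:2].astype(np.float32)))
        else:
            ft=m&(pts[...,2]>.006)&(pts[...,2]<.024); tp=m&(pts[...,2]>.045)
            print(' foot',ft.sum(),cv2.minAreaRect(pts[m&(pts[...,2]>.006)][:,:2].astype(np.float32)),' top',tp.sum(),np.round(pts[tp].mean(0),4),cv2.minAreaRect(pts[tp][:,:2].astype(np.float32)))
t=np.load('top0.npz')['c'];s=np.load('scene0.npz')['c']
R=lambda i,a,b:cv2.resize(i[b:b+100,a:a+130],(520,400),interpolation=cv2.INTER_CUBIC)[:,:,::-1]
o=np.hstack([R(t,150,145)[:,:400],R(s,285,213)[:,80:480]])
cv2.imwrite('pics/crop.png',o)
E
python3 m.py
```

```text
top jig 4641 z pct [-0.0006  0.0063  0.0083  0.011   0.027 ]
 key pts 41 [0.6137 0.1652 0.0687] ((0.6135081052780151, 0.1660524308681488), (0.006198798771947622, 0.03463474288582802), 67.54512023925781)
 fence pts 57 [0.5757 0.1933 0.0226]
 plate rect ((0.5650081634521484, 0.1843705177307129), (0.19681140780448914, 0.20528002083301544), 84.95185852050781)
top block 741 z pct [-0.003   0.0162  0.0189  0.0484  0.0609]
 foot 421 ((0.4691843092441559, -0.18032695353031158), (0.05941423028707504, 0.09025092422962189), 9.60811710357666)  top 201 [ 0.4691 -0.1795  0.0554] ((0.46904075145721436, -0.17972491681575775), (0.03483656421303749, 0.04645385220646858), 9.93954086303711)
scene jig 4547 z pct [0.0035 0.007  0.0085 0.0107 0.0388]
 key pts 56 [0.6167 0.1645 0.0667] ((0.615506112575531, 0.1637096256017685), (0.006617225706577301, 0.036016110330820084), 68.75011444091797)
 fence pts 114 [0.5932 0.1921 0.0208]
 plate rect ((0.5642549395561218, 0.17994776368141174), (0.19328337907791138, 0.20444490015506744), 84.70958709716797)
scene block 671 z pct [-0.0001  0.016   0.0201  0.0453  0.0607]
 foot 338 ((0.47003939747810364, -0.18201150000095367), (0.06504607945680618, 0.0905553549528122), 11.736756324768066)  top 171 [ 0.4732 -0.1796  0.0545] ((0.47051042318344116, -0.18212929368019104), (0.0379411056637764, 0.04527786374092102), 8.29254150390625)
```

View pics/crop.png

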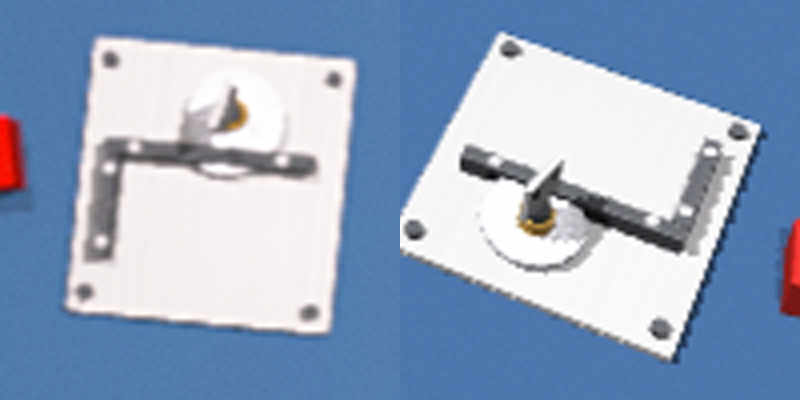

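The top view shows the grey/white block at about (328,223). The jig plate is at (203,191), with its corner at the upper left of the fences near (178,184), and the key blade stands at about (207,171). The key blade points to about -22°, the jig frame lies at about -5.2° yaw, and the block at about +10°.

```bash
cat >> h.py <<'E'
from scipy.spatial.transform import Rotation as Ro
def go(x,y,z,yaw,p=None):
    "shift (cm) and turn in tool axes to reach xyz, tool x at yaw deg, tool down"
    s=arm.observe(); R=Ro.from_rotvec(s["orientation"])
    a=np.radians(yaw); T=Ro.from_matrix(np.array([[np.cos(a),np.sin(a),0],[np.sin(a),-np.cos(a),0],[0,0,-1]]))
    print('turn',np.round((R.inv()*T).as_rotvec(),3),'shift cm',np.round(R.inv().apply(np.array([x,y,z])-s["ee_pos"])*100,2))
def st():
    s=arm.observe(); R=Ro.from_rotvec(s["orientation"]).as_matrix()
    print(round(s["time_s"],2),'pos',np.round(s["ee_pos"],4),'yaw',round(np.degrees(np.arctan2(R[1,0],R[0,0])),2),'tilt',round(np.degrees(np.arccos(-R[2,2])),2),'j',np.round(s["joints"],2),'f',np.round(s["ft_force"],1),'w',round(s["grip_width"],4),'gf',round(s["grip_force"],1))
E
python3 - <<'E'
from h import *
go(.614,.165,.2,158)
st()
E
```

```text
turn [-1.000e-03 -1.000e-03 -2.465e+00] shift cm [ 63.55 -65.54   4.54]
0.1 pos [ 0.1947 -0.646   0.2447] yaw 16.77 tilt 0.06 j [ 1.13  0.43  0.07  1.61 -0.03  1.11 -0.07] f [ 0.1 -1.1 -0.3] w 0.085 gf 0.0
```

>>> jog_arm(rows="0 0 -2.465 63.5 -65.5 4.5 1;0 0 -2.465 63.5 -65.5 4.5 1;0 0 -2.465 63.5 -65.5 4.5 1;0 0 -2.465 63.5 -65.5 4.5 1;0 0 -2.465 63.5 -65.5 4.5 1;0 0 -2.465 63.5 -65.5 4.5 1;0 0 -2.465 63.5 -65.5 4.5 1;0 0 -2.465 63.5 -65.5 4.5 1")

```text
time_s: 0.9
ee_pos: [0.3786, -0.2894, 0.2255]
orientation: [2.3, 2.14, -0.0]
ft_force: [0.9, -0.3, -0.5]
grip_width: 0.0852
grip_force: 0.0
```

```bash
python3 -c "
from h import *
st();go(.614,.165,.2,158)"
```

```text
0.9 pos [ 0.3786 -0.2894  0.2255] yaw 85.87 tilt 0.01 j [ 0.82  0.14 -0.33  2.04  0.05  0.97  0.39] f [ 0.9 -0.3 -0.5] w 0.0852 gf 0.0
turn [-0.     0.    -1.259] shift cm [47.02 20.2   2.54]
```

>>> jog_arm(rows="0 0 -1.259 47 20.2 2.5 1;0 0 -1.259 47 20.2 2.5 1;0 0 -1.259 47 20.2 2.5 1;0 0 -1.259 47 20.2 2.5 1;0 0 -1.259 47 20.2 2.5 1;0 0 -1.259 47 20.2 2.5 1;0 0 -1.259 47 20.2 2.5 1;0 0 -1.259 47 20.2 2.5 1")

```text
time_s: 1.7
ee_pos: [0.5647, 0.064, 0.206]
orientation: [0.69, 3.065, -0.0]
ft_force: [0.8, -1.6, 0.6]
grip_width: 0.0856
grip_force: 0.0
```

```bash
python3 -c "
from h import *
st();go(.614,.165,.055,158)"
```

```text
1.7 pos [0.5647 0.064  0.206 ] yaw 154.61 tilt 0.01 j [ 0.34  0.37 -0.7   1.85  0.28  1.01  0.66] f [ 0.8 -1.6  0.6] w 0.0856 gf 0.0
turn [-0.     0.    -0.059] shift cm [-0.12 11.24 15.09]
```

>>> jog_arm(rows="0 0 -0.059 -0.1 11.2 6 1;0 0 -0.059 -0.1 11.2 6 1;0 0 -0.059 -0.1 11.2 6 1;0 0 -0.059 -0.1 11.2 6 1;0 0 -0.059 -0.1 11.2 9 1;0 0 -0.059 -0.1 11.2 12 1;0 0 -0.059 -0.1 11.2 15.1 1;0 0 -0.059 -0.1 11.2 15.1 1")

```text
time_s: 2.5
ee_pos: [0.6115, 0.1612, 0.0517]
orientation: [-0.608, -3.077, 0.004]
ft_force: [-0.1, -0.8, 0.3]
grip_width: 0.0855
grip_force: 0.0
```

```bash
python3 -c "
from h import *
st();go(.614,.165,.055,158)
cap('top','t1.png');c,d,P=cap('scene')
cv2.imwrite('pics/s1.png',cv2.resize(c[190:320,270:430],(640,520),interpolation=2)[:,:,::-1])"
```

```text
2.5 pos [0.6115 0.1612 0.0517] yaw 157.64 tilt 0.33 j [ 0.09  0.66 -0.61  1.81  0.49  0.84  0.42] f [-0.1 -0.8  0.3] w 0.0855 gf 0.0
turn [-0.004 -0.004 -0.006] shift cm [-0.09  0.45 -0.33]
```

View pics/s1.png

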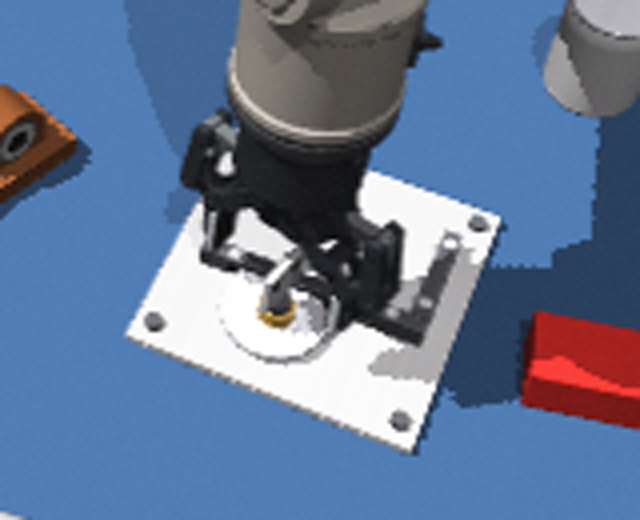

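The blade stands between the open fingers (crop pixel about (290,275)), so I'll close here.

>>> jog_arm(rows="0 0 0 0 0 0 1;0 0 0 0 0 0 1;0 0 0 0 0 0 0;0 0 0 0 0 0 0;0 0 0 0 0 0 0;0 0 0 0 0 0 0;0 0 0 0 0 0 0;0 0 0 0 0 0 0", force=40)

```text
time_s: 3.4
ee_pos: [0.6141, 0.1637, 0.0552]
orientation: [0.608, 3.081, 0.003]
ft_force: [3.9, 4.3, -0.8]
grip_width: 0.0053
grip_force: 43.8
```

```bash
python3 -c "
from h import *
st();go(.614,.165,.055,158)"
```

```text
3.4 pos [0.6141 0.1637 0.0552] yaw 157.69 tilt 0.1 j [ 0.09  0.65 -0.61  1.8   0.49  0.84  0.42] f [ 3.9  4.3 -0.8] w 0.0053 gf 43.8
turn [ 0.002  0.    -0.005] shift cm [0.06 0.12 0.03]
```

>>> jog_arm(rows="0 0 0.14 0 0 0 0;0 0 0.28 0 0 0 0;0 0 0.42 0 0 0 0;0 0 0.56 0 0 0 0;0 0 0.7 0 0 0 0;0 0 0.84 0 0 0 0;0 0 0.95 0 0 0 0;0 0 0.95 0 0 0 0")

```text
time_s: 4.2
ee_pos: [0.6132, 0.163, 0.0552]
orientation: [-1.953, -2.461, 0.001]
ft_force: [-4.3, -0.5, 4.1]
grip_width: 0.0054
grip_force: 44.6
```

```bash
python3 -c "
from h import *
st()"
```

```text
4.2 pos [0.6132 0.163  0.0552] yaw 103.14 tilt 0.04 j [-0.07  0.61 -0.38  1.82  0.31  0.78 -0.39] f [-4.3 -0.5  4.1] w 0.0054 gf 44.6
```

>>> jog_arm(rows="0 0 0 0 0 0 1;0 0 0 0 0 0 1;0 0 0 0 0 0 1;0 0 0 0 0 0 1;0 0 0 0 0 0 1;0 0 -0.14 0 0 0 1;0 0 -0.28 0 0 0 1;0 0 -0.42 0 0 0 1")

```text
time_s: 5.0
ee_pos: [0.6137, 0.1628, 0.0552]
orientation: [1.386, 2.819, 0.0]
ft_force: [1.6, 0.4, -0.4]
grip_width: 0.0857
grip_force: 0.0
```

```bash
python3 -c "
from h import *
st()"
```

```text
5.0 pos [0.6137 0.1628 0.0552] yaw 127.65 tilt 0.01 j [ 0.    0.63 -0.49  1.81  0.39  0.8  -0.02] f [ 1.6  0.4 -0.4] w 0.0857 gf 0.0
```

Regripping only works when the pads line up with the blade, so I go back to the blade's current angle, regrip there and keep turning.

>>> jog_arm(rows="0 0 0.14 0 0 0 1;0 0 0.28 0 0 0 1;0 0 0.42 0 0 0 1;0 0 0.42 0 0 0 0;0 0 0.42 0 0 0 0;0 0 0.42 0 0 0 0;0 0 0.42 0 0 0 0;0 0 0.42 0 0 0 0")

```text
time_s: 5.8
ee_pos: [0.6137, 0.1626, 0.0551]
orientation: [-1.949, -2.464, 0.0]
ft_force: [0.9, -0.5, 0.2]
grip_width: 0.0122
grip_force: 0.0
```

>>> jog_arm(rows="0 0 0 0 0 0 0;0 0 0.14 0 0 0 0;0 0 0.28 0 0 0 0;0 0 0.42 0 0 0 0;0 0 0.56 0 0 0 0;0 0 0.7 0 0 0 0;0 0 0.8 0 0 0 0;0 0 0.8 0 0 0 0")

```text
time_s: 6.6
ee_pos: [0.6121, 0.1628, 0.0551]
orientation: [-2.757, -1.504, 0.004]
ft_force: [-10.6, -1.1, 10.5]
grip_width: 0.0053
grip_force: 42.2
```

```bash
python3 -c "
from h import *
st();print(arm.observe()['wrist_torque'])"
```

```text
6.6 pos [0.6121 0.1628 0.0551] yaw 57.23 tilt 0.16 j [-0.22  0.58 -0.19  1.83  0.15  0.75 -1.06] f [-10.6  -1.1  10.5] w 0.0053 gf 42.2
[-0.40816735  2.09725353 -0.02232662]
```

>>> jog_arm(rows="0 0 0 0 0 0 1;0 0 0 0 0 0 1;0 0 0 -0.08 -0.12 0 1;0 0 0 -0.08 -0.12 0 0;0 0 0 -0.08 -0.12 0 0;0 0 0 -0.08 -0.12 0 0;0 0 0 -0.08 -0.12 0 0;0 0 0 -0.08 -0.12 0 0")

```text
time_s: 7.4
ee_pos: [0.6121, 0.1629, 0.0552]
orientation: [-2.755, -1.509, 0.0]
ft_force: [-2.9, 0.5, 4.6]
grip_width: 0.0054
grip_force: 41.5
```

>>> jog_arm(rows="0 0 0 0 0 0 0;0 0 0.14 0 0 0 0;0 0 0.28 0 0 0 0;0 0 0.42 0 0 0 0;0 0 0.56 0 0 0 0;0 0 0.65 0 0 0 0;0 0 0.65 0 0 0 0;0 0 0.65 0 0 0 0")

```text
time_s: 8.2
ee_pos: [0.6114, 0.1636, 0.0552]
orientation: [-3.092, -0.551, 0.002]
ft_force: [-7.1, 4.3, 6.5]
grip_width: 0.0051
grip_force: 42.0
```

```bash
python3 -c "
from h import *
st();print(arm.observe()['wrist_torque'])"
```

```text
8.2 pos [0.6114 0.1636 0.0552] yaw 20.2 tilt 0.07 j [-0.34  0.58 -0.03  1.84  0.02  0.73 -1.6 ] f [-7.1  4.3  6.5] w 0.0051 gf 42.0
[0.63419284 1.48211251 0.00908659]
```

>>> jog_arm(rows="0 0 0.05 0 0 0 0;0 0 0.09 0 0 0 0;0 0 0.12 0 0 0 0;0 0 0.15 0 0 0 0;0 0 0.15 0 0 0 0;0 0 0.15 0 0 0 0;0 0 0.15 0 0 0 0;0 0 0.15 0 0 0 0")

```text
time_s: 9.0
ee_pos: [0.6114, 0.1638, 0.0552]
orientation: [-3.125, -0.32, 0.002]
ft_force: [-8.9, 3.6, 8.6]
grip_width: 0.0054
grip_force: 58.6
```

```bash
python3 -c "
from h import *
st();print(arm.observe()['wrist_torque'])"
```

```text
9.0 pos [0.6114 0.1638 0.0552] yaw 11.69 tilt 0.07 j [-0.37  0.58  0.01  1.84 -0.01  0.73 -1.72] f [-8.9  3.6  8.6] w 0.0054 gf 58.6
[0.69887723 1.64820107 0.98578578]
```

The stop has been reached: wrist torque is about 1 N m at key ≈ 2.8. I'll relax, open and rise.

>>> jog_arm(rows="0 0 -0.05 0 0 0 0;0 0 -0.05 0 0 0 1;0 0 -0.05 0 0 0 1;0 0 -0.05 0 0 0 1;0 0 -0.05 0 0 0 1;0 0 -0.05 0 0 -3 1;0 0 -0.05 0 0 -7 1;0 0 -0.05 0 0 -11 1")

```text
time_s: 9.8
ee_pos: [0.6119, 0.1625, 0.1661]
orientation: [3.117, 0.394, -0.001]
ft_force: [-1.2, 0.4, 0.4]
grip_width: 0.0854
grip_force: 0.0
```

```bash
python3 -c "
from h import *
st();go(.4695,-.181,.16,-80);go(.4695,-.181,.16,100)"
```

```text
9.8 pos [0.6119 0.1625 0.1661] yaw 14.39 tilt 0.06 j [-0.36  0.44  0.    1.77 -0.    0.93 -1.68] f [-1.2  0.4  0.4] w 0.0854 gf 0.0
turn [1.000e-03 1.000e-03 1.647e+00] shift cm [-22.33  29.73   0.63]
turn [-1.000e-03  1.000e-03 -1.494e+00] shift cm [-22.33  29.73   0.63]
```

>>> jog_arm(rows="0 0 -1.494 -22.3 29.7 0.5 1;0 0 -1.494 -22.3 29.7 0.5 1;0 0 -1.494 -22.3 29.7 0.5 1;0 0 -1.494 -22.3 29.7 0.5 1;0 0 -1.494 -22.3 29.7 0.5 1;0 0 -1.494 -22.3 29.7 0.5 1;0 0 -1.494 -22.3 29.7 0.5 1;0 0 -1.494 -22.3 29.7 0.5 1")

```text
time_s: 10.6
ee_pos: [0.4714, -0.178, 0.1604]
orientation: [2.433, 1.987, 0.0]
ft_force: [-0.1, -0.2, 0.9]
grip_width: 0.0853
grip_force: 0.0
```

```bash
python3 -c "
from h import *
st();go(.469,-.181,.1,99.8)
c,d,P=cap('top'); X,Y,Z=[P[150:235,160:245,i] for i in range(3)]
k=(Z>.055)&(Z<.085);print(k.sum(),P[150:235,160:245][k].mean(0),cv2.minAreaRect(P[150:235,160:245][k][:,:2].astype(np.float32)))"
```

```text
10.6 pos [ 0.4714 -0.178   0.1604] yaw 78.46 tilt 0.03 j [ 0.31  0.25 -0.09  2.06  0.03  0.83  0.  ] f [-0.1 -0.2  0.9] w 0.0853 gf 0.0
turn [ 0.     0.    -0.372] shift cm [-0.34 -0.17  6.04]
39 [0.61291918 0.16544751 0.0695429 ] ((0.6132113337516785, 0.1663365513086319), (0.03414345160126686, 0.006491366308182478), 13.809289932250977)
```

The key now measures about 2.81 rad. Next I grasp the block.

>>> jog_arm(rows="0 0 -0.14 -0.3 -0.2 0 1;0 0 -0.28 -0.3 -0.2 2 1;0 0 -0.372 -0.3 -0.2 4 1;0 0 -0.372 -0.3 -0.2 6 1;0 0 -0.372 -0.3 -0.2 8 1;0 0 -0.372 -0.3 -0.2 10 1;0 0 -0.372 -0.3 -0.2 11.2 1;0 0 -0.372 -0.3 -0.2 12.2 1")

```text
time_s: 11.45
ee_pos: [0.4698, -0.1785, 0.0375]
orientation: [-2.03, -2.398, 0.0]
ft_force: [-0.4, 0.7, 0.3]
grip_width: 0.0852
grip_force: 0.0
```

```bash
python3 -c "
from h import *
st();go(.469,-.181,.038,99.8)
c,d,P=cap('scene')
cv2.imwrite('pics/s2.png',cv2.resize(c[130:230,180:300],(720,600),interpolation=2)[:,:,::-1])"
```

```text
11.45 pos [ 0.4698 -0.1785  0.0375] yaw 99.5 tilt 0.02 j [ 0.34  0.45 -0.13  2.14  0.11  0.56  0.3 ] f [-0.4  0.7  0.3] w 0.0852 gf 0.0
turn [-0.    -0.    -0.005] shift cm [-0.24 -0.12 -0.05]
```

View pics/s2.png

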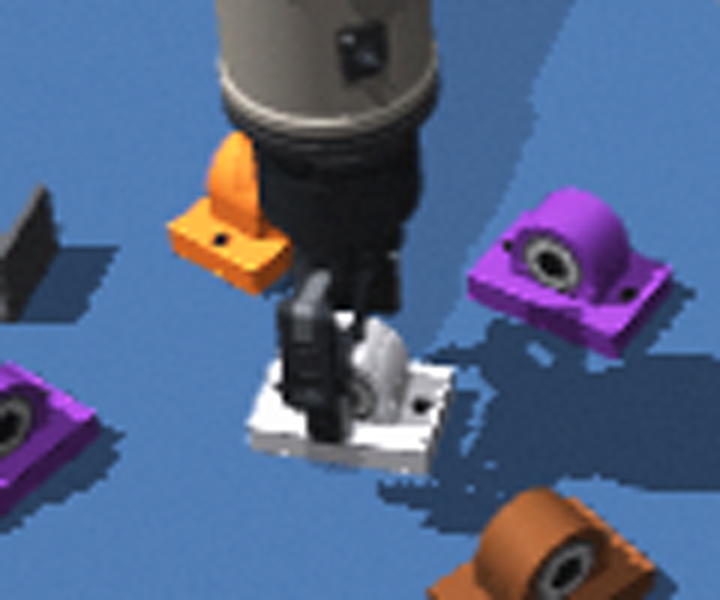

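The fingers straddle the white housing: the near finger is at crop pixel (320,370), with the foot spanning about x 250–455, clear of its neighbours. I centre and grip.

>>> jog_arm(rows="0 0 0 -0.2 0 0 1;0 0 0 -0.2 0 0 0;0 0 0 -0.2 0 0 0;0 0 0 -0.2 0 0 0;0 0 0 -0.2 0 0 0;0 0 0 -0.2 0 0 0;0 0 0 -0.2 0 -1 0;0 0 0 -0.2 0 -2 0", force=60)

```text
time_s: 12.3
ee_pos: [0.4697, -0.1804, 0.0586]
orientation: [-2.029, -2.398, 0.0]
ft_force: [-0.4, 0.0, -6.8]
grip_width: 0.033
grip_force: 61.2
```

```bash
python3 -c "
from h import *
st()
x,y=np.array([.9959,-.0906]),np.array([.0906,.9959]);c=np.array([.5842,.245])
t=c-.055*x-.065*y;print(t);go(*t,.12,84.8)
c,d,P=cap('scene'); Q=P[125:230,180:300]; c=c[125:230,180:300]
m=(cv2.cvtColor(c,cv2.COLOR_RGB2HSV)[...,1]<60)&(c.max(-1)>110)&(Q[...,2]>.005)&(Q[...,2]<.05);print(m.sum(),cv2.minAreaRect(Q[m][:,:2].astype(np.float32)))"
```

```text
12.3 pos [ 0.4697 -0.1804  0.0586] yaw 99.53 tilt 0.06 j [ 0.35  0.41 -0.14  2.13  0.1   0.61  0.32] f [-0.4  0.  -6.8] w 0.033 gf 61.2
[0.5235365 0.1852495]
turn [-0.001 -0.     0.257] shift cm [35.17 11.36 -6.13]
389 ((0.4330606162548065, -0.185231015086174), (0.3883356750011444, 0.18859180808067322), 69.26445770263672)
```

>>> jog_arm(rows="0 0 0 0 0 -5 0;0 0 0 0 0 -9 0;0 0 0.257 35.2 11.4 -9 0;0 0 0.257 35.2 11.4 -9 0;0 0 0.257 35.2 11.4 -9 0;0 0 0.257 35.2 11.4 -9 0;0 0 0.257 35.2 11.4 -9 0;0 0 0.257 35.2 11.4 -9 0")

```text
time_s: 13.15
ee_pos: [0.5122, 0.1059, 0.1487]
orientation: [2.32, 2.118, 0.001]
ft_force: [1.3, 0.4, -6.0]
grip_width: 0.033
grip_force: 64.3
```

```bash
python3 -c "
from h import *
st()
go(.5235,.1852,.06,84.8)"
```

```text
13.15 pos [0.5122 0.1059 0.1487] yaw 84.79 tilt 0.04 j [-0.11  0.31 -0.25  2.02  0.1   0.82 -0.51] f [ 1.3  0.4 -6. ] w 0.033 gf 64.3
turn [ 0.001 -0.    -0.   ] shift cm [8.   0.4  8.88]
```

>>> jog_arm(rows="0 0 0 8 0.4 0 0;0 0 0 8 0.4 0 0;0 0 0 8 0.4 2 0;0 0 0 8 0.4 5 0;0 0 0 8 0.4 7 0;0 0 0 8 0.4 8.5 0;0 0 0 8 0.4 9.2 0;0 0 0 8 0.4 9.2 0")

```text
time_s: 13.95
ee_pos: [0.5234, 0.1832, 0.0558]
orientation: [-2.32, -2.118, 0.001]
ft_force: [-0.6, -0.2, -5.2]
grip_width: 0.033
grip_force: 63.9
```

```bash
python3 -c "
from h import *
st()
c,d,P=cap('top');np.savez('t3.npz',c=c,P=P);c2,d,P2=cap('scene');np.savez('s3.npz',c=c2,P=P2)
a=cv2.resize(c[150:240,155:250],(400,379),interpolation=2);b=cv2.resize(c2[205:300,300:400],(400,379),interpolation=2)
cv2.imwrite('pics/p3.png',np.hstack([a,b])[:,:,::-1])"
```

```text
13.95 pos [0.5234 0.1832 0.0558] yaw 84.8 tilt 0.05 j [-0.26  0.49 -0.24  2.01  0.18  0.67 -0.71] f [-0.6 -0.2 -5.2] w 0.033 gf 63.9
```

View pics/p3.png

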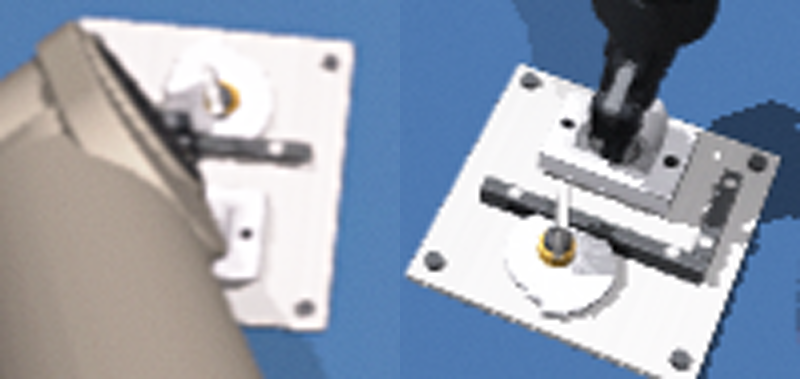

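The block hangs over the plate, parallel to the long fence: its foot edge runs (540,160)–(680,210) in the scene crop and the fence runs (485,190)–(705,275). Lower it onto the plate.

>>> jog_arm(rows="0 0 0 0 0 0.3 0;0 0 0 0 0 0.6 0;0 0 0 0 0 0.8 0;0 0 0 0 0 0.9 0;0 0 0 0 0 1 0;0 0 0 0 0 1.05 0;0 0 0 0 0 1.1 0;0 0 0 0 0 1.1 0")

```text
time_s: 14.85
ee_pos: [0.5236, 0.1833, 0.0467]
orientation: [2.32, 2.118, 0.0]
ft_force: [-11.6, -5.0, 27.6]
grip_width: 0.0332
grip_force: 68.7
```

```bash
python3 -c "
from h import *
st();print(arm.observe()['wrist_torque'])"
```

```text
14.85 pos [0.5236 0.1833 0.0467] yaw 84.8 tilt 0.03 j [-0.26  0.5  -0.24  2.01  0.19  0.65 -0.71] f [-11.6  -5.   27.6] w 0.0332 gf 68.7
[-0.97119244  2.5415342   0.02167213]
```

>>> jog_arm(rows="0 0 0 0 0 -0.15 0;0 0 0 0.4 0.5 -0.15 0;0 0 0 0.8 1 -0.15 0;0 0 0 1.2 1.5 -0.15 0;0 0 0 1.5 1.9 -0.15 0;0 0 0 1.6 2 -0.15 0;0 0 0 1.6 2 -0.15 0;0 0 0 1.6 2 -0.15 0")

```text
time_s: 15.65
ee_pos: [0.5455, 0.1978, 0.0468]
orientation: [2.32, 2.119, 0.002]
ft_force: [2.6, 0.5, 0.8]
grip_width: 0.0332
grip_force: 65.1
```

```bash
cat >> h.py <<'E'
def tf():
    s=arm.observe(); R=Ro.from_rotvec(s["orientation"])
    d=R.inv()
    print('tool force',np.round(d.apply(s["ft_force"]),1),'moment',np.round(d.apply(s["wrist_torque"]),2))
E
python3 -c "
from h import *
st();tf()"
```

```text
15.65 pos [0.5455 0.1978 0.0468] yaw 84.81 tilt 0.07 j [-0.27  0.53 -0.24  1.95  0.19  0.67 -0.72] f [2.6 0.5 0.8] w 0.0332 gf 65.1
tool force [ 0.8  2.5 -0.8] moment [-0.36  0.14  0.  ]
```

>>> jog_arm(rows="0 0 0 0 0.1 0 0;0 0 0 0 0.2 0 0;0 0 0 0 0.3 0 0;0 0 0 0 0.35 0 0;0 0 0 0 0.4 0 0;0 0 0 0 0.45 0 0;0 0 0 0 0.45 0 0;0 0 0 0 0.45 0 0")

```text
time_s: 16.45
ee_pos: [0.5491, 0.1972, 0.0468]
orientation: [-2.319, -2.119, 0.0]
ft_force: [-3.5, 0.8, 6.8]
grip_width: 0.0331
grip_force: 65.7
```

```bash
python3 -c "
from h import *
st();tf()"
```

```text
16.45 pos [0.5491 0.1972 0.0468] yaw 84.82 tilt 0.03 j [-0.27  0.54 -0.24  1.95  0.19  0.68 -0.71] f [-3.5  0.8  6.8] w 0.0331 gf 65.7
tool force [ 0.5 -3.5 -6.8] moment [0.76 0.06 0.03]
```

>>> jog_arm(rows="0 0 0 0.1 0.05 -0.03 0;0 0 0 0.2 0.1 -0.03 0;0 0 0 0.3 0.15 -0.03 0;0 0 0 0.4 0.15 -0.03 0;0 0 0 0.45 0.15 -0.03 0;0 0 0 0.5 0.15 -0.03 0;0 0 0 0.5 0.15 -0.03 0;0 0 0 0.5 0.15 -0.03 0")

```text
time_s: 17.25
ee_pos: [0.5499, 0.1998, 0.0468]
orientation: [2.321, 2.117, -0.007]
ft_force: [-12.7, -11.4, 16.0]
grip_width: 0.0333
grip_force: 67.2
```

```bash
python3 -c "
from h import *
st();tf()"
```

```text
17.25 pos [0.5499 0.1998 0.0468] yaw 84.76 tilt 0.25 j [-0.28  0.54 -0.23  1.94  0.19  0.69 -0.72] f [-12.7 -11.4  16. ] w 0.0333 gf 67.2
tool force [-12.6 -11.6 -15.9] moment [ 2.41 -2.32 -0.14]
```

>>> jog_arm(rows="0 0 0 0 0 -0.04 0;0 0 0 0 0 -0.08 0;0 0 0 0 0 -0.08 0;0 0 0 0.03 0.03 -0.08 0;0 0 0 0.05 0.05 -0.08 0;0 0 0 0.05 0.05 -0.08 0;0 0 0 0.05 0.05 -0.08 0;0 0 0 0.05 0.05 -0.08 0")

```text
time_s: 18.05
ee_pos: [0.5501, 0.2012, 0.0469]
orientation: [-2.319, -2.118, 0.007]
ft_force: [-10.0, -4.7, 2.0]
grip_width: 0.0333
grip_force: 65.4
```

```bash
python3 -c "
from h import *
st();tf()
c2,d,P2=cap('scene');np.savez('s4.npz',c=c2,P=P2)
cv2.imwrite('pics/p4.png',cv2.resize(c2[218:288,310:400],(756,588),interpolation=2)[:,:,::-1])"
```

```text
18.05 pos [0.5501 0.2012 0.0469] yaw 84.81 tilt 0.25 j [-0.28  0.54 -0.24  1.94  0.19  0.69 -0.72] f [-10.   -4.7   2. ] w 0.0333 gf 65.4
tool force [-5.5 -9.6 -1.9] moment [ 1.96 -1.02 -0.17]
```

View pics/p4.png

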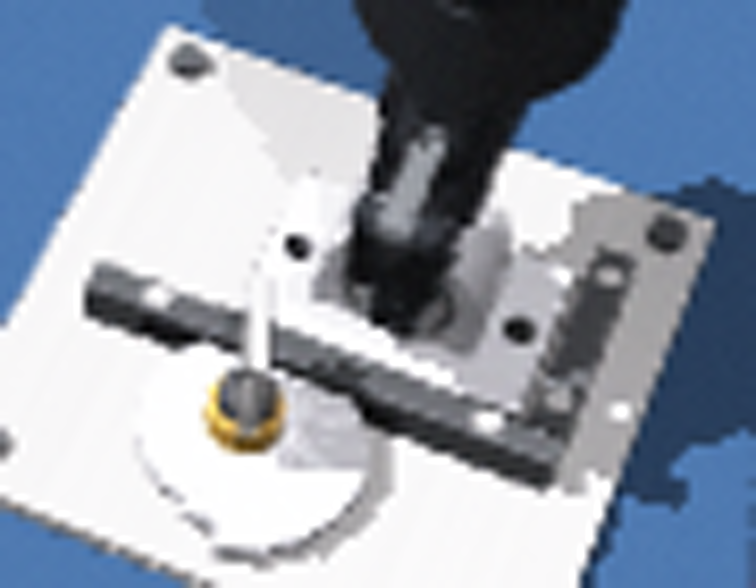

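The block sits at the corner: its foot's right end is at about (540,330) next to the short fence (590,340), and its front edge is along the long fence. I press more on both sides to confirm.

>>> jog_arm(rows="0 0 0 0.05 0.03 0 0;0 0 0 0.1 0.05 0 0;0 0 0 0.15 0.05 0 0;0 0 0 0.2 0.05 0 0;0 0 0 0.2 0.05 0 0;0 0 0 0.2 0.05 0 0;0 0 0 0.2 0.05 0 0;0 0 0 0.2 0.05 0 0")

```text
time_s: 18.9
ee_pos: [0.5502, 0.2023, 0.047]
orientation: [-2.32, -2.117, 0.009]
ft_force: [-15.0, -9.3, 8.2]
grip_width: 0.0328
grip_force: 66.3
```

```bash
python3 -c "
from h import *
st();tf()"
```

```text
18.9 pos [0.5502 0.2023 0.047 ] yaw 84.78 tilt 0.34 j [-0.28  0.54 -0.23  1.94  0.19  0.69 -0.72] f [-15.   -9.3   8.2] w 0.0328 gf 66.3
tool force [-10.7 -14.1  -8.1] moment [ 2.87 -1.98 -0.14]
```

>>> jog_arm(rows="0 0 0 0 0 -0.04 0;0 0 0 0.05 -0.05 -0.06 0;0 0 0 0.1 -0.05 -0.06 0;0 0 0 0.15 -0.05 -0.06 0;0 0 0 0.2 -0.05 -0.06 0;0 0 0 0.2 -0.05 -0.06 0;0 0 0 0.2 -0.05 -0.06 0;0 0 0 0.2 -0.05 -0.06 0")

```text
time_s: 19.7
ee_pos: [0.5504, 0.2049, 0.0472]
orientation: [-2.319, -2.118, 0.007]
ft_force: [-7.1, -4.8, -3.4]
grip_width: 0.0334
grip_force: 64.6
```

```bash
python3 -c "
from h import *
st();tf()
c2,d,P=cap('scene');np.savez('s5.npz',c=c2,P=P)
x,y=np.array([.9959,-.0906]),np.array([.0906,.9959])
# foot top vs fence top positions along corner y, x (heights 26 / 24 mm)
r=np.s_[218:288,310:400]; Q=P[r]; C=c2[r].max(-1)
q=Q[...,:2]-[.5842,.245]; u=q@x*1e3; v=q@y*1e3; z=Q[...,2]*1e3
top=(z>19)&(z<31)
for lo in range(-70,0,10):
    m=top&(u>lo)&(u<lo+10)&(v>-15); o=np.argsort(v[m]); print(lo,list(zip(np.round(v[m][o],0).astype(int).tolist(),C[m][o].tolist()))[:14])
"
```

```text
19.7 pos [0.5504 0.2049 0.0472] yaw 84.81 tilt 0.26 j [-0.28  0.54 -0.24  1.93  0.19  0.69 -0.72] f [-7.1 -4.8 -3.4] w 0.0334 gf 64.6
tool force [-5.5 -6.6  3.4] moment [ 1.62 -1.18 -0.28]
-70 [(-12, 181), (0, 85), (1, 85), (2, 75), (3, 144), (4, 124), (4, 86), (5, 166), (6, 167), (7, 67), (7, 155), (9, 72), (10, 82), (11, 107)]
-60 [(-15, 189), (-13, 190), (-13, 190), (-11, 192), (-10, 191), (-9, 194), (-8, 190), (-7, 211), (-5, 223), (-5, 253), (-4, 247), (-3, 253), (-2, 180), (-1, 180)]
-50 [(-14, 191), (-13, 192), (-12, 191), (-11, 193), (-10, 189), (-9, 192), (-8, 195), (-7, 192), (-7, 222), (-6, 223), (-5, 195), (-4, 253), (-3, 188), (-2, 183)]
-40 [(-14, 193), (-13, 195), (-12, 70), (-12, 193), (-11, 195), (-10, 80), (-9, 31), (-9, 195), (-8, 132), (-7, 68), (-6, 194), (-5, 195), (-4, 165), (-4, 192)]
-30 [(-15, 184), (-15, 144), (-14, 103), (-13, 94), (-12, 187), (-11, 30), (-10, 33), (-10, 148), (-8, 32), (-7, 150), (-6, 194), (-6, 67), (-5, 157), (-4, 195)]
-20 [(-14, 197), (-14, 194), (-13, 194), (-12, 195), (-11, 196), (-11, 195), (-10, 195), (-9, 195), (-8, 195), (-8, 194), (-7, 194), (-7, 195), (-6, 196), (-5, 195)]
-10 [(-15, 192), (-14, 195), (-13, 194), (-13, 191), (-11, 195), (-11, 196), (-10, 194), (-9, 194), (-8, 194), (-7, 194), (-7, 192), (-6, 194), (-5, 200), (-5, 195)]
```

>>> jog_arm(rows="0 0 0 0.05 0 0 0;0 0 0 0.1 0 0 0;0 0 0 0.15 0 0 0;0 0 0 0.2 0 0 0;0 0 0 0.2 0 0 0;0 0 0 0.2 0 0 0;0 0 0 0.2 0 0 0;0 0 0 0.2 0 0 0")

```text
time_s: 20.55
ee_pos: [0.5504, 0.2051, 0.0472]
orientation: [2.321, 2.117, -0.011]
ft_force: [-9.3, -13.2, 2.0]
grip_width: 0.0337
grip_force: 65.4
```

```bash
python3 -c "
from h import *
st();tf()"
```

```text
20.55 pos [0.5504 0.2051 0.0472] yaw 84.75 tilt 0.39 j [-0.28  0.54 -0.23  1.93  0.19  0.69 -0.73] f [ -9.3 -13.2   2. ] w 0.0337 gf 65.4
tool force [-14.1  -8.   -1.9] moment [ 1.87 -3.07 -0.42]
```

>>> jog_arm(rows="0 0 0 0 0.05 0 0;0 0 0 0 0.1 0 0;0 0 0 0 0.1 0 0;0 0 0 0 0.1 0 0;0 0 0 0 0.1 0 0;0 0 0 0 0.1 0 0;0 0 0 0 0.1 0 0;0 0 0 0 0.1 0 0")

```text
time_s: 21.35
ee_pos: [0.5505, 0.2051, 0.0471]
orientation: [-2.32, -2.117, 0.013]
ft_force: [-15.8, -14.0, 6.4]
grip_width: 0.0332
grip_force: 66.1
```

```bash
python3 -c "
from h import *
st();tf()
c2,d,P=cap('scene');cap('top')
cv2.imwrite('pics/p6.png',cv2.resize(c2[218:288,310:400],(756,588),interpolation=2)[:,:,::-1])
r=np.s_[218:300,298:400];Q=P[r];k=(Q[...,2]>.05)&(Q[...,2]<.085)&(Q[...,0]>.592)&(Q[...,0]<.64);
print(k.sum(),Q[k].mean(0),cv2.minAreaRect(Q[k][:,:2].astype(np.float32)))
st();tf()"
```

```text
21.35 pos [0.5505 0.2051 0.0471] yaw 84.77 tilt 0.47 j [-0.28  0.54 -0.23  1.93  0.19  0.7  -0.72] f [-15.8 -14.    6.4] w 0.0332 gf 66.1
tool force [-15.4 -14.5  -6.2] moment [ 3.16 -3.14 -0.34]
53 [0.61697033 0.16940083 0.06816115] ((0.6093953847885132, 0.18702346086502075), (0.03563703969120979, 0.05289886146783829), 14.855270385742188)
21.45 pos [0.5505 0.2051 0.0471] yaw 84.76 tilt 0.46 j [-0.28  0.54 -0.23  1.93  0.19  0.7  -0.72] f [-15.9 -13.4   7.4] w 0.0333 gf 66.1
tool force [-14.9 -14.7  -7.3] moment [ 3.11 -3.16 -0.36]
```

View pics/p6.png

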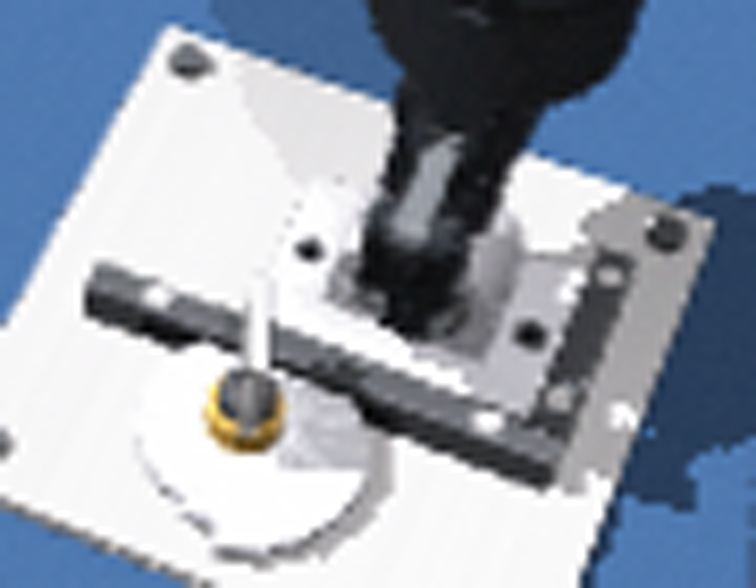

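The foot's right end meets the short fence at about (555,340) and its front edge lies against the long fence. The key blade is unmoved at (258,320). About 15 N is held on both fences, and nothing is moving, so I hand in.

```bash
python3 -c "
from h import *
print(arm.hand_in());st()"
```

```text
the job is handed in; nothing more can be done
None
the job is handed in; nothing more can be done
```

I wound the key to its stop (about 2.8 rad) and handed in with the gripper still holding the block flat in the corner, with about 15 N reaction on the tool from each fence direction; the hand-in call returned no verdict.

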